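# Take the cover off the medicine case and stack its tins on the tray

### The arm

A 6-joint arm with a two-finger parallel gripper is mounted at the origin on the work surface. World frame = base frame: x ahead of the robot, y to its left, z up, the work surface at z = 0. Lengths are in m, angles in rad, forces in N, time in s.
With the tool pointing down it reaches from about 0.4 to 0.825 m from the base axis. Payload 7 kg.
Tool frame: the origin (TCP) lies between the finger pads; the fingertips stand 8 mm ahead of it and the grasp point (between the pads) lies 11 mm behind it (bot.finger_overhang is the distance from the TCP to the fingertips, in m); z points along the fingers, y is the direction in which the jaws open and shut (so a half turn about z gives the same grasp; the last joint's range is limited). The gripper opens to 88 mm and grips with 3 to 60 N. Pads are 19 mm wide; open, the fingers measure 130 mm over their backs; the gripper's body (78 mm by 193 mm) begins 47 mm behind the grasp point.
Start: joints at [-0.845, 0.359, 0.012, 0, -1.224, -0.288], TCP at [0.286, -0.611, 0.235] pointing down, gripper open.
Joint ranges: [-3.07, 3.07], [-1.43, 2.12], [-1.02, 1.25], [-3.03, 1.67], [-3.05, -0], [-3.03, 3.03]. Speed limits (rad/s): [2.39, 2.39, 3.01, 3.14, 3.14, 3.14].

### API

Orientations are given as [roll, pitch, yaw] about the fixed x, y, z axes, in that order (R = Rz(yaw) Ry(pitch) Rx(roll)).
In Python, from rig import get_obs, viewer, order, bot gives the robot as it stands. The module is installed in compiled form; this text tells all that it offers.
- The arm moves only by the tool jog_arm, never from a script. Its argument "plan" is one flat list of numbers, 5 for each row, row after row: the shift along the tool's x, y, z in cm, then the turn about the tool's z in rad, then the closure, from -1 (fully open) to 1 (shut). In form: [dx, dy, dz, spin, gripper, dx, dy, dz, spin, gripper, ...]. A call has 1 to 8 rows; each row is the pose to reach, as a shift and turn from the pose commanded when the call began, along the tool's axes at that moment; what a row does not reach only later rows make up. A row lasts 1/8 s, in which the tool goes at most 62.5 mm and 10.7 degrees, less where a joint would pass 70% of its speed; a pose out of reach is approached as far as the arm can. A call with a gripper value outside its range is refused whole. The fingers move at their own pace and stop on an object; "force" is the grip in N (left out, the last holds). Time passes only in rows, so rows that repeat a pose let the fingers close. It gives the time, the measured TCP pose, the force and the opening at its end, in the units of the state.
- get_obs(): the state, without advancing time (a new reading comes with each control period).
- viewer.snapshot(name): name is "scene" or "top" or "wrist"; returns a dict with "img" (480x640x3 uint8, red, green, blue), "range_z" (480x640 float32, m along the optical axis (not along the pixel's ray), 0 where there is no reading), "fov_y" (degrees; the focal length in pixels is half the picture's height over the tangent of half this angle, whatever the lens; pixels are square), "cx", "cy" (the principal point, pixels), "rvec" (rotation vector, rad) and "tvec" (3), from world to camera coordinates, as OpenCV has them. Camera axes: x right, y down, z forward; pixel columns grow to the right and rows downward; lengths in m; the calibration is good to about 2 mm. A picture is of the moment at which its call begins.
- order.finish_job(): hands the job in, once; it reports no verdict.
The state is a dict: "t": time; "joints": joint angles; "qvel": joint speeds; "joint_efforts": joint torques, N m; "ee_pos": TCP position; "eef_rot": TCP orientation; "wrist_force": force on the tool from outside, world axes, zero at the start; "wrist_torque": the same for the moment, N m; "opening": opening from 0.0 (shut) to 1.0 (fully open).
Only numpy, scipy, OpenCV 4.12 (cv2) and the standard library are available. Lean on these libraries where they do the work, as an engineer would, in place of code of your own. Each camera call takes 0.05 s, during which the arm holds its last target. There are 200 camera calls.

### The job

Raise the lid of the grey medicine case by its handle bar to vertical, lift it straight up off its two hinge pins and stand it, handle up, between the rails of the wooden rack. Then stack all the steel tins, those in the case and those left on the table, lying flat (either face up) in one straight, square column in the middle of the aluminium tray, the long sides of the tins along the long sides of the tray and the large tins beneath the small ones. Leave the bottles, the measuring cup and the pill organizer as they are.

Things in the scene. Friction and masses are not known exactly. Their poses are not given: they have to be found in the camera images.
- case_pins (a point): Middle of the common axis of the fixed case's two hinge pins, 16 mm above the table; x to the case's back, y along the pins, z up. Pins 8 mm thick, at y = -90 and 90 mm, between brackets that leave the lid 3 mm of sideways play. Behind them two stop lugs (x = 24 to 40 mm, 30 mm high) catch the lid at vertical: it stands there if let go gently; below vertical it falls shut.
- case: Base of the medicine case, in front of the pins; origin 76 mm before case_pins, at table height, same axes. A grey plate 120 (x) by 300 (y) by 8 mm; a low inner wall on it, up to 13 mm above the table, encloses x = -47 to 43, y = -137 to 137 mm. Some tins stand on the plate within, under the lid, and rise 23 mm above the wall.
- lid_axle (a point): The lid's own hinge axis (middle), on case_pins while hinged, axes as there when shut. Loose grey cover, 0.4 kg, a box with its mouth down: outside x = -136 to -16, y = -150 to 150, z = -8 to 40 mm; 4 mm walls. When it is vertical, its x axis points down and its z to the back.
- lid_top (a point): Centre of the lid's outer top face, (-76, 0, 40) mm from lid_axle, same axes. Two knuckles on the lid's rear edge (y = -90 and 90 mm, 20 wide, 19 thick, reaching to x = 7 in lid_axle) are slotted open towards +x: when the lid is vertical they sit over the pins with 1.5 mm play and lift straight up off them, free after 20 mm.
- lid_bar (a point): Middle of the handle bar before the lid's front, at (-184, 0, 26) mm from lid_axle, same axes: round steel, 10 mm thick, 120 mm long along y, held at its ends, 43 mm clear of the lid. Pinched from above across its length it turns between the fingers, so they can keep pointing down while the lid swings up; the lid then hangs upright from it.
- rack_floor (a point): Middle of the floor (4 mm above the table) of the fixed wooden rack for the lid; x across the slot, y along it, z up. Two rails, inner faces at x = -34 and 34 mm, 260 mm long along y, top 84 mm above the table, ends open. The lid stands in it on its knuckles, length along y, either way round, and may lean on a rail.
- tray_mid (a point): Centre of the fixed aluminium tray's upper floor face, 3 mm above the table. Tray 100 mm along its x, 126 mm along its y (the long side), rim 10 mm high above the table and 3 mm thick.
- large1_mid (a point): Centre of a large closed steel tin, 64 (x) by 88 (y) by 28 mm (z, height), about 0.16 kg; lies flat, z up. Starts in the case with its long side roughly along the pins. May be absent.
- large2_mid (a point): Centre of another large tin, like large1, starts in the case. May be absent.
- large3_mid (a point): Centre of another large tin, like large1, starts on the table in front of the tray. May be absent.
- small1_mid (a point): Centre of a small closed steel tin, 54 (x) by 66 (y) by 28 mm (z, height), about 0.1 kg; lies flat, z up. Starts in the case. May be absent.
- small2_mid (a point): Centre of another small tin, like small1, starts on the table in front of the tray. May be absent.
- bottle1: Closed brown bottle, 44 mm wide, 85 mm high, origin under its centre; a bystander.
- bottle2: A second bottle like bottle1; a bystander.
- cup: Glass measuring cup, 72 mm wide, 85 mm high, with a handle, origin under its centre; a bystander.
- organizer: Lime-green weekly pill organizer, 150 by 34 by 21 mm, origin under its centre; a bystander.
Not all that is in view belongs to the job. There is more than one size of the part that bears tray_mid; the job needs the larger.

How it is judged:
On the way, in this order (a step that is already met when the one before it is completed fails the run):
1. the lid is raised to vertical (within 0.25 rad) while still on its pins (angle between lid_axle's own x axis and vertical above 2.89 rad and distance between lid_axle and case_pins below 0.008 m), for 0.2 s.
2. the lid is lifted straight up, upright, clear of its pins (angle between lid_axle's own x axis and vertical above 2.89 rad and horizontal distance between lid_axle and case_pins below 0.02 m and z of lid_axle in the frame of case_pins above 0.02 m), for 0.05 s.
3. the lid stands in the rack, handle up, let go (x of lid_axle in the frame of rack_floor between -0.036 and 0.036 m and y of lid_axle in the frame of rack_floor between -0.04 and 0.04 m and z of lid_axle in the frame of rack_floor below 0.03 m and angle between lid_axle's own x axis and vertical above 2.74 rad and contact force between the fingers and lid below 0.1 N and linear speed of lid below 0.05 m/s), for 0.2 s.
At the end, for the whole second after the job is handed in: Lid at rest in the rack, handle up within 0.4 rad, within 40 mm of its middle lengthwise. All tins at rest, flat, in one column: centres within 10 mm of each other, 25 mm of the tray centre, square to the tray within 0.16 rad, small above large (x of lid_axle in the frame of rack_floor between -0.036 and 0.036 m and y of lid_axle in the frame of rack_floor between -0.04 and 0.04 m and z of lid_axle in the frame of rack_floor below 0.03 m and angle between lid_axle's own x axis and vertical above 2.74 rad and linear speed of each of lid, large1, large2, large3, small1, small2 below 0.03 m/s and horizontal distance between each of large1_mid, large2_mid, large3_mid, small1_mid, small2_mid and tray_mid below 0.025 m and angle between the z axis of each of large1_mid, large2_mid, large3_mid, small1_mid, small2_mid and the z axis of tray_mid, either way round below 0.1 rad and angle between the y axis of each of large1_mid, large2_mid, large3_mid, small1_mid, small2_mid and the y axis of tray_mid, either way round below 0.16 rad and horizontal distance between large1_mid and large2_mid below 0.01 m and horizontal distance between each of large1_mid, large2_mid and large3_mid below 0.01 m and horizontal distance between each of large1_mid, large2_mid, large3_mid and small1_mid below 0.01 m and horizontal distance between each of large1_mid, large2_mid, large3_mid, small1_mid and small2_mid below 0.01 m and ((angle between large1_mid's own z axis and vertical below 1.5 rad and z of small1_mid in the frame of large1_mid above 0.022 m) or (angle between large1_mid's own z axis and vertical above 1.6 rad and z of small1_mid in the frame of large1_mid below -0.022 m)) and ((angle between large1_mid's own z axis and vertical below 1.5 rad and z of small2_mid in the frame of large1_mid above 0.022 m) or (angle between large1_mid's own z axis and vertical above 1.6 rad and z of small2_mid in the frame of large1_mid below -0.022 m)) and ((angle between large2_mid's own z axis and vertical below 1.5 rad and z of small1_mid in the frame of large2_mid above 0.022 m) or (angle between large2_mid's own z axis and vertical above 1.6 rad and z of small1_mid in the frame of large2_mid below -0.022 m)) and ((angle between large2_mid's own z axis and vertical below 1.5 rad and z of small2_mid in the frame of large2_mid above 0.022 m) or (angle between large2_mid's own z axis and vertical above 1.6 rad and z of small2_mid in the frame of large2_mid below -0.022 m)) and ((angle between large3_mid's own z axis and vertical below 1.5 rad and z of small1_mid in the frame of large3_mid above 0.022 m) or (angle between large3_mid's own z axis and vertical above 1.6 rad and z of small1_mid in the frame of large3_mid below -0.022 m)) and ((angle between large3_mid's own z axis and vertical below 1.5 rad and z of small2_mid in the frame of large3_mid above 0.022 m) or (angle between large3_mid's own z axis and vertical above 1.6 rad and z of small2_mid in the frame of large3_mid below -0.022 m))); the robot touches nothing.
It fails at once if a bottle is shifted by more than 40 mm or tipped (distance of bottle1 from where it was at the start of the episode above 0.04 m or angle between bottle1's own z axis and vertical above 0.3 rad).
It fails at once if a bottle is shifted by more than 40 mm or tipped (distance of bottle2 from where it was at the start of the episode above 0.04 m or angle between bottle2's own z axis and vertical above 0.3 rad).
It fails at once if the measuring cup is shifted by more than 40 mm or tipped (distance of cup from where it was at the start of the episode above 0.04 m or angle between cup's own z axis and vertical above 0.3 rad).
It fails at once if the pill organizer is shifted by more than 40 mm or tipped (distance of organizer from where it was at the start of the episode above 0.04 m or angle between organizer's own z axis and vertical above 0.3 rad).
Of large1, large2, large3, small1, small2 only 4 to 5 are there at a start; the rules pass over those that are not, and their reading is None.
At some moment in a run one of large1, large2, large3 may be knocked a few centimetres aside while the robot is not near it.
It also fails if it takes over 210 s, if anything falls off the work surface, if the arm or the gripper's body presses on something with over 40 N, if the wrist force passes 120 N, or if a joint passes its speed limit or range.

## Working session

There is one attempt and no reset: what is moved stays moved. The work goes in short steps, Python scripts to look and compute and a tool call to move; the robot and the scene stay as the last step left them, time stands still between calls to the robot, and variables do not carry over. Pictures are saved under pics/ and viewed, about 12 in all and at most 16, crops included, and the job is handed in when it is done.

Besides the shell and the picture viewer there is one more tool, called after "Request:" as a command line: name --argument value ..., lists and objects as JSON in quotes. jog_arm: Moves the arm, as the interface text tells. Its arguments: {"type":"object","properties":{"plan":{"type":"array"},"force":{"type":"number"}},"required":["plan"]}

```bash
mkdir -p pics; cat > h.py <<'E'
import numpy as np, cv2
from rig import get_obs, viewer, order, bot
def snap(n):
    s=viewer.snapshot(n); f=240/np.tan(np.radians(s['fov_y'])/2)
    R=cv2.Rodrigues(np.array(s['rvec'],float))[0]; t=np.array(s['tvec'],float).ravel()
    z=s['range_z']; v,u=np.mgrid[:480,:640]
    P=np.stack([(u-s['cx'])/f*z,(v-s['cy'])/f*z,z],-1)
    W=(P-t)@R; W[z==0]=np.nan
    s['W']=W; return s
def save(s,name,crop=None,scale=1):
    im=s['img'][:,:,::-1]
    if crop: im=im[crop[1]:crop[3],crop[0]:crop[2]]
    cv2.imwrite('pics/'+name,cv2.resize(im,None,fx=scale,fy=scale,interpolation=cv2.INTER_CUBIC))
E
python3 - <<'E'
from h import *
import pickle
for n in('scene','top'):
    s=snap(n); save(s,n+'0.png'); pickle.dump(s,open(n+'0.pkl','wb'))
print(get_obs())
E
```

```text
{'t': 0.1, 'joints': array([-8.44895497e-01,  3.59303017e-01,  1.11641141e-02, -2.95989792e-04,
       -1.22411534e+00, -2.88106162e-01]), 'qvel': array([ 0.0002095 , -0.00180488,  0.0041003 ,  0.00134013, -0.00158627,
       -0.00120159]), 'joint_efforts': array([-1.84001154e-03, -5.84163451e+01,  2.93751776e+01,  7.01568916e+00,
        1.01063331e-02, -7.31916884e-05]), 'ee_pos': array([ 0.2859583 , -0.61096704,  0.23373249]), 'eef_rot': array([ 3.14011576e+00, -1.47486362e-04, -2.70389865e+00]), 'wrist_force': array([-0.10395884, -0.54739373,  0.00264991]), 'wrist_torque': array([ 0.00657828,  0.00387988, -0.07393166]), 'opening': 1.0015694678870204}
```

View pics/top0.png

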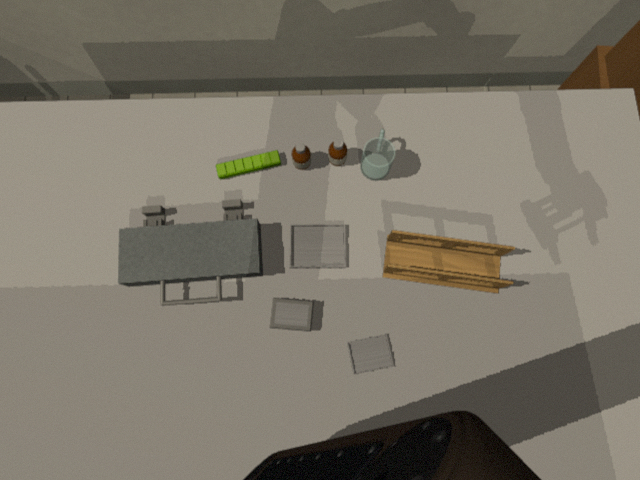

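View pics/scene0.png

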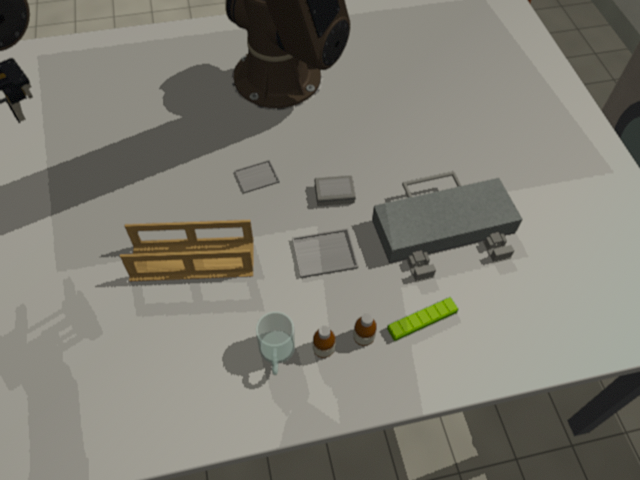

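Top view: the larger tray is at (320,247) and the smaller decoy tray at (372,354). One table tin is at (292,314), the lid at (190,252) with its bar at (190,298), and the rack at (443,262). I'll measure these.

```bash
cat >> h.py <<'E'
def rect(W,box,zlo,zhi,pr=True):
    u0,v0,u1,v1=box; Q=W[v0:v1,u0:u1].reshape(-1,3); Q=Q[(Q[:,2]>zlo)&(Q[:,2]<zhi)]
    r=cv2.minAreaRect((Q[:,:2]*1000).astype(np.float32)); 
    (c,(a,b),an)=r
    # angle of the long side
    yaw=np.radians(an if a>=b else an+90)
    if pr: print(len(Q),'c',np.round(c,1),'size',round(max(a,b),1),round(min(a,b),1),'longyaw',round((yaw+np.pi/2)%np.pi-np.pi/2,3),'z',np.round(np.median(Q[:,2])*1000,1))
    return c,yaw
E
python3 - <<'E'
from h import *
import pickle
s=pickle.load(open('top0.pkl','rb'));W=s['W']
print('table',np.nanmedian(W[300:340,180:240,2]))
for n,b,l,h in [('lid',(110,212,268,290),.048,.066),('bar',(150,270,235,310),.036,.052),('tin',(262,290,322,338),.022,.034),('tray',(284,218,355,275),.007,.016),
 ('tray2',(340,328,402,380),.007,.016),('rack',(375,225,530,300),.075,.095),('lug',(135,195,250,222),.02,.04),('org',(210,145,285,182),.015,.03),('cup',(355,135,410,185),.07,.1),('b1',(288,140,315,172),.07,.1),('b2',(325,138,352,170),.07,.1)]:
    print(n,end=' ')
    try: rect(W,b,l,h)
    except Exception as e: print(e)
save(s,'crop1.png',(100,190,420,390),2.5)
E
```

```text
table -0.0006835050099892805
lid 7699 c [545.8 274.5] size 300.5 136.6 longyaw -1.519 z 55.0
bar 609 c [473.8 268.2] size 180.1 72.3 longyaw 1.556 z 45.2
tin 1222 c [413.2  57.4] size 88.1 64.2 longyaw 1.453 z 27.3
tray 225 c [567.2  -2. ] size 125.8 100.8 longyaw 1.547 z 9.3
tray2 52 c [ 325.3 -109.3] size 87.8 69.9 longyaw -1.396 z 8.0
rack 875 c [ 519.7 -281.6] size 259.0 81.7 longyaw 1.402 z 82.3
lug 429 c [651.5 280. ] size 221.7 47.6 longyaw 1.559 z 26.9
org 869 c [764.7 155.3] size 149.5 35.7 longyaw -1.344 z 19.6
cup 324 c [ 756.7 -142.8] size 71.9 71.4 longyaw -0.99 z 81.6
b1 89 c [773.1  29.7] size 20.4 20.1 longyaw 1.057 z 83.2
b2 90 c [780.4 -53.1] size 20.1 20.0 longyaw -0.015 z 83.1
```

View pics/crop1.png

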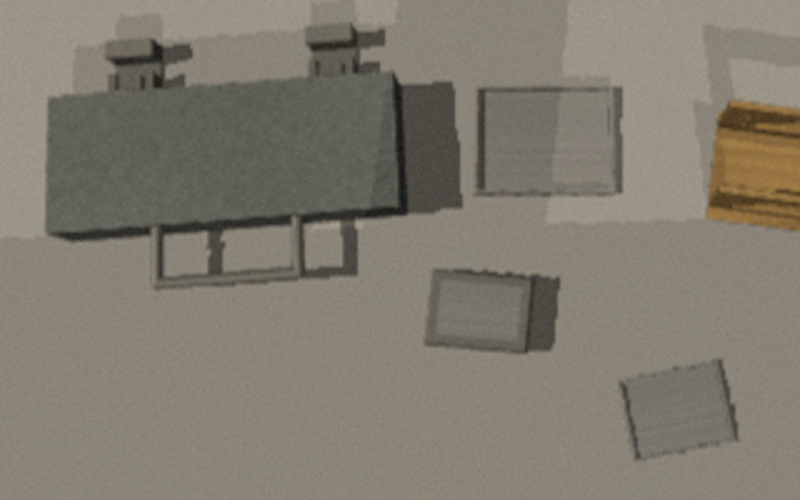

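```bash
python3 - <<'E'
from h import *
import pickle
s=pickle.load(open('top0.pkl','rb'));W=s['W']
rect(W,(110,212,268,290),.0525,.062)
rect(W,(158,296,222,310),.035,.06)   # bar only
for b in ((140,200,168,218),(218,196,246,213)): rect(W,b,.025,.034)
# rack rails separately
Q=W[225:300,375:530].reshape(-1,3);Q=Q[(Q[:,2]>.075)&(Q[:,2]<.095)][:,:2]*1000
c=Q.mean(0);d=np.linalg.svd(Q-c)[2][0]; n=np.array([-d[1],d[0]]); k=(Q-c)@n
for m in(k>0,k<0): print('rail',np.round(Q[m].mean(0),1),np.round(np.linalg.svd(Q[m]-Q[m].mean(0))[2][0],3),np.ptp(k[m]))
o=get_obs();print(o['ee_pos'],o['eef_rot'])
E
```

```text
7157 c [553.4 274.8] size 300.6 120.8 longyaw -1.516 z 55.2
321 c [447.1 269.5] size 129.8 19.7 longyaw 1.547 z 45.2
134 c [656.4 369.7] size 42.3 16.9 longyaw -1.52 z 28.2
129 c [666.3 190.3] size 41.5 17.2 longyaw -1.516 z 28.2
rail [ 555.2 -288. ] [-0.168 -0.986] 8.889359860197224
rail [ 482.3 -276.6] [-0.167 -0.986] 7.811720361164859
[ 0.2859583  -0.61096704  0.23373249] [ 3.14011576e+00 -1.47486362e-04 -2.70389865e+00]
```

```bash
cat >> h.py <<'E'
def go(*ts,o=None,ref=None):
    """rows (cm, spin) from the pose ref (x,y,z mm,yaw) to each world target (mm, yaw)"""
    if ref is None:
        o=get_obs(); ref=(*(o['ee_pos']*1000),o['eef_rot'][2])
    y=ref[3]; A=np.array([[np.cos(y),np.sin(y),0],[np.sin(y),-np.cos(y),0],[0,0,-1]])
    for t in ts:
        d=A@(np.array(t[:3])-ref[:3])/10; sp=-((t[3]-y+np.pi)%(2*np.pi)-np.pi)
        print(np.round(d,2),round(sp,3))
E
python3 - <<'E'
from h import *
go((440,-150,260,-2.1),(446,269,150,-1.517))
E
```

```text
[-33.49  35.22  -2.63] -0.604
[-51.79  72.92   8.37] -1.187
```

Request:
jog_arm --plan '[-33.5,35.2,-2.6,-0.6,0.3,-33.5,35.2,-2.6,-0.6,0.3,-33.5,35.2,-2.6,-0.6,0.3,-33.5,35.2,-2.6,-0.6,0.3,-33.5,35.2,-2.6,-0.6,0.3,-33.5,35.2,-2.6,-0.6,0.3,-33.5,35.2,-2.6,-0.6,0.3,-33.5,35.2,-2.6,-0.6,0.3]' --force 20

```text
t: 1.1
ee_pos: [0.4405, -0.1483, 0.2608]
eef_rot: [-3.141, 0.0, -2.103]
wrist_force: [1.9, 0.2, -0.0]
opening: 0.351
```

```bash
python3 - <<'E'
from h import *
print(get_obs()['ee_pos'],get_obs()['opening'])
go((446,269,150,-1.517))
E
```

```text
[ 0.44051359 -0.14826042  0.2607672 ] 0.3511088855108478
[-36.24  20.69  11.08] -0.586
```

Request:
jog_arm --plan '[-36.2,20.7,11.1,-0.586,0.3,-36.2,20.7,11.1,-0.586,0.3,-36.2,20.7,11.1,-0.586,0.3,-36.2,20.7,11.1,-0.586,0.3,-36.2,20.7,11.1,-0.586,0.3,-36.2,20.7,11.1,-0.586,0.3,-36.2,20.7,11.1,-0.586,0.3,-36.2,20.7,11.1,-0.586,0.3]'

```text
t: 2.1
ee_pos: [0.4453, 0.2691, 0.1478]
eef_rot: [3.14, -0.002, -1.514]
wrist_force: [-0.3, -0.3, -0.4]
opening: 0.349
```

```bash
python3 - <<'E'
from h import *
s=snap('wrist');save(s,'w1.png')
W=s['W'];m=np.isfinite(W[...,2])&(np.abs(W[...,2]-.044)<.009)&(W[...,0]<.47)&(W[...,0]>.42)&(np.abs(W[...,1]-.27)<.05)
print(m.sum(),np.median(W[m],axis=0)*1000)
print(get_obs()['ee_pos'],get_obs()['eef_rot'],get_obs()['joints'])
go((446,269,31,-1.517))
E
```

```text
1556 [449.60278521 266.28036642  46.83114228]
[0.44526216 0.26751605 0.14833328] [ 3.13982824e+00 -1.79800648e-03 -1.51543601e+00] [ 9.19070086e-01  1.81180275e-01 -4.46203486e-01 -2.13780020e-04
 -9.45925723e-01 -8.63586081e-01]
[-0.14 -0.08 11.73] 0.002
```

View pics/w1.png

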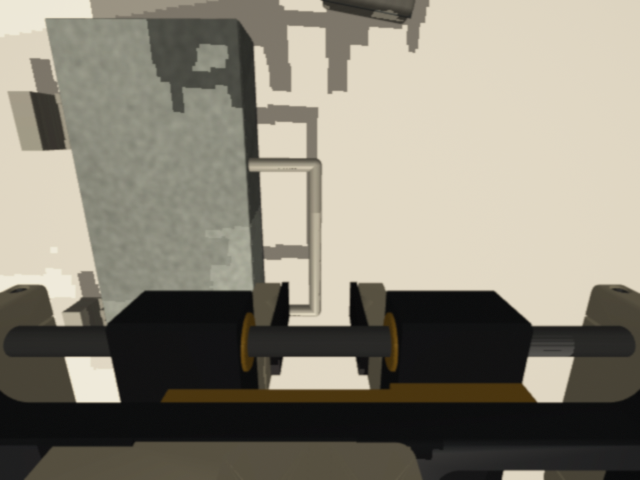

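The wrist view shows the bar (318,160–312) centred in the finger gap, parallel to the jaws' faces. Descending and pinching.

Request:
jog_arm --plan '[-0.1,0.15,6,0,0.3,-0.1,0.15,10,0,0.3,-0.1,0.15,11.7,0,0.3,-0.1,0.15,11.7,0,0.3,-0.1,0.15,11.7,0,1,-0.1,0.15,11.7,0,1,-0.1,0.15,11.7,0,1,-0.1,0.15,11.7,0,1]' --force 20

```text
t: 3.15
ee_pos: [0.4484, 0.2686, 0.0345]
eef_rot: [-3.135, 0.003, -1.516]
wrist_force: [19.6, -6.8, -5.4]
opening: 0.103
```

```bash
python3 - <<'E'
from h import *
o=get_obs();print(o['ee_pos'],o['eef_rot'],o['wrist_force'],o['opening']*88)
# arc: bar in case frame at angle th; rows of tool shifts from the present commanded pose
a=0.054;r0=np.array([-184,26]);p=o['ee_pos']*1000
y=o['eef_rot'][2]
for d in range(0,96,5):
    th=np.radians(d); x=r0[0]*np.cos(th)+r0[1]*np.sin(th); z=-r0[0]*np.sin(th)+r0[1]*np.cos(th)
    dx,dz=x-r0[0],z-r0[1]
    w=np.array([dx*np.cos(a),dx*np.sin(a)])
    print(d,'tool x %.2f y %.2f z %.2f'%((w@[np.cos(y),np.sin(y)])/10,(w@[np.sin(y),-np.cos(y)])/10,-dz/10))
E
```

```text
[0.44836087 0.26858003 0.03447074] [-3.13506241e+00  2.90028213e-03 -1.51648092e+00] [19.62817659 -6.78223914 -5.42545906] 9.069381927659041
0 tool x 0.00 y 0.00 z -0.00
5 tool x 0.00 y -0.30 z -1.59
10 tool x 0.00 y -0.73 z -3.16
15 tool x 0.00 y -1.30 z -4.67
20 tool x 0.00 y -2.00 z -6.14
25 tool x 0.00 y -2.82 z -7.53
30 tool x 0.00 y -3.77 z -8.85
35 tool x 0.00 y -4.82 z -10.08
40 tool x 0.00 y -5.98 z -11.22
45 tool x 0.00 y -7.23 z -12.25
50 tool x 0.00 y -8.56 z -13.17
55 tool x 0.00 y -9.98 z -13.96
60 tool x 0.00 y -11.45 z -14.63
65 tool x 0.00 y -12.98 z -15.17
70 tool x 0.00 y -14.55 z -15.58
75 tool x 0.01 y -16.15 z -15.85
80 tool x 0.01 y -17.77 z -15.97
85 tool x 0.01 y -19.39 z -15.96
90 tool x 0.01 y -21.00 z -15.80
95 tool x 0.01 y -22.59 z -15.50
```

Request:
jog_arm --plan '[0,0,0,0,1,0,0,0,0,1]'

```text
t: 3.4
ee_pos: [0.4484, 0.2686, 0.0344]
eef_rot: [-3.135, 0.003, -1.517]
wrist_force: [20.0, -6.9, -5.1]
opening: 0.105
```

Request:
jog_arm --plan '[0.0,-0.3,0,0,1,0.1,-0.4,0,0,1,0.1,-0.4,0,0,1]'

```text
t: 3.78
ee_pos: [0.449, 0.2676, 0.0338]
eef_rot: [-3.14, 0.002, -1.518]
wrist_force: [-2.0, 1.5, 5.5]
opening: 0.108
```

Request:
jog_arm --plan '[0,-0.35,-1.6,0,1,0,-0.8,-3.15,0,1,0,-1.35,-4.7,0,1,0,-2.05,-6.15,0,1,0,-2.85,-7.55,0,1,0,-3.8,-8.85,0,1,0,-4.85,-10.1,0,1,0,-4.85,-10.1,0,1]'

```text
t: 4.78
ee_pos: [0.4975, 0.2694, 0.1345]
eef_rot: [-3.141, 0.001, -1.518]
wrist_force: [-6.1, 2.1, 2.6]
opening: 0.106
```

```bash
python3 - <<'E'
from h import *
import pickle
s=snap('scene');pickle.dump(s,open('s1.pkl','wb'));save(s,'s1.png',(300,80,620,320),2)
E
```

```text
(no output)
```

View pics/s1.png

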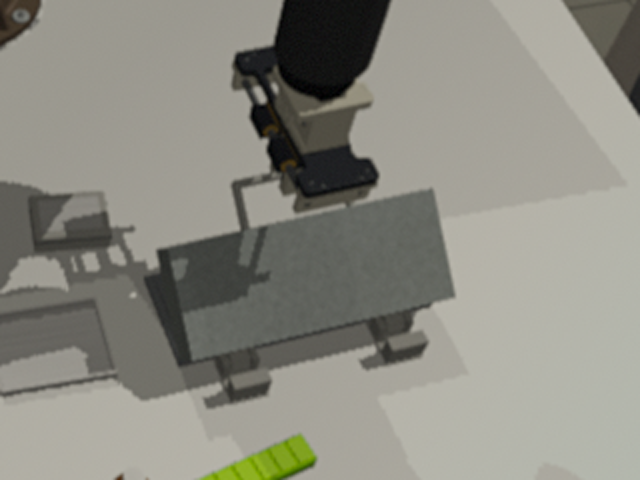

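The lid is on its pins and rising about 35°. I'll continue the arc.

Request:
jog_arm --plan '[0,-1.15,-1.15,0,1,0,-2.4,-2.15,0,1,0,-3.75,-3.1,0,1,0,-5.15,-3.9,0,1,0,-6.65,-4.55,0,1,0,-8.15,-5.1,0,1,0,-9.75,-5.5,0,1,0,-9.75,-5.5,0,1]'

```text
t: 5.82
ee_pos: [0.5952, 0.2742, 0.1887]
eef_rot: [-3.141, -0.0, -1.518]
wrist_force: [-1.9, -0.9, 3.9]
opening: 0.105
```

Request:
jog_arm --plan '[0,-1.6,-0.25,0,1,0,-3.2,-0.38,0,1,0,-4.8,-0.35,0,1,0,-6.1,-0.25,0,1,0,-6.2,-0.22,0,1,0,-6.2,-0.22,0,1,0,-6.2,-0.22,0,1,0,-6.2,-0.22,0,1]'

```text
t: 6.82
ee_pos: [0.6556, 0.2775, 0.1906]
eef_rot: [3.141, -0.0, -1.518]
wrist_force: [-0.3, -0.8, -1.0]
opening: 0.104
```

```bash
python3 - <<'E'
from h import *
s=snap('scene');save(s,'s2.png',(300,80,620,320),2)
E
```

```text
(no output)
```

View pics/s2.png

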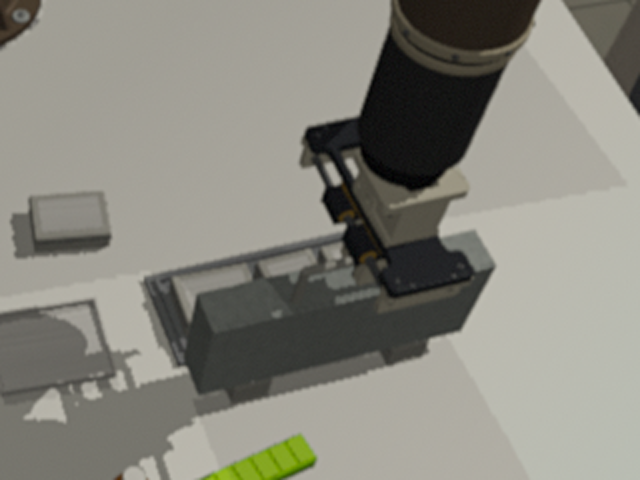

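Lid is vertical with the tins visible behind it; lifting straight up.

Request:
jog_arm --plan '[0,0,-0.8,0,1,0,0,-1.6,0,1,0,0,-2.4,0,1,0,0,-3.4,0,1,0,0,-5,0,1,0,0,-7.5,0,1,0,0,-10.5,0,1,0,0,-11,0,1]' --force 30

```text
t: 7.88
ee_pos: [0.6572, 0.278, 0.3043]
eef_rot: [-3.137, 0.002, -1.518]
wrist_force: [0.5, -0.5, -4.1]
opening: 0.101
```

```bash
python3 - <<'E'
from h import *
s=snap('scene');save(s,'s3.png',(250,40,640,332),2)
o=get_obs();print(o['ee_pos'],o['wrist_force'],o['wrist_torque'],o['joints'])
# rack: bar 10mm along +rack x' from mid
b=-0.168; c=np.array([519.2,-282.]) ; t=c+10*np.array([np.cos(b),np.sin(b)])
print(t); yw=b-np.pi/2
go((590,0,300,(yw-1.517)/2),(*t,300,yw))
E
```

```text
[0.65673989 0.27794801 0.3031097 ] [ 1.07760533  0.3735912  -3.89911906] [0.0625401  0.11423003 0.02056535] [ 6.72800612e-01  3.90864789e-01  2.13216904e-01  2.44252351e-04
 -1.38958281e+00 -6.19823503e-01]
[ 529.0592116  -283.67210842]
[27.4   8.14  0.31] 0.11
[55.41 15.73  0.31] 0.221
```

View pics/s3.png

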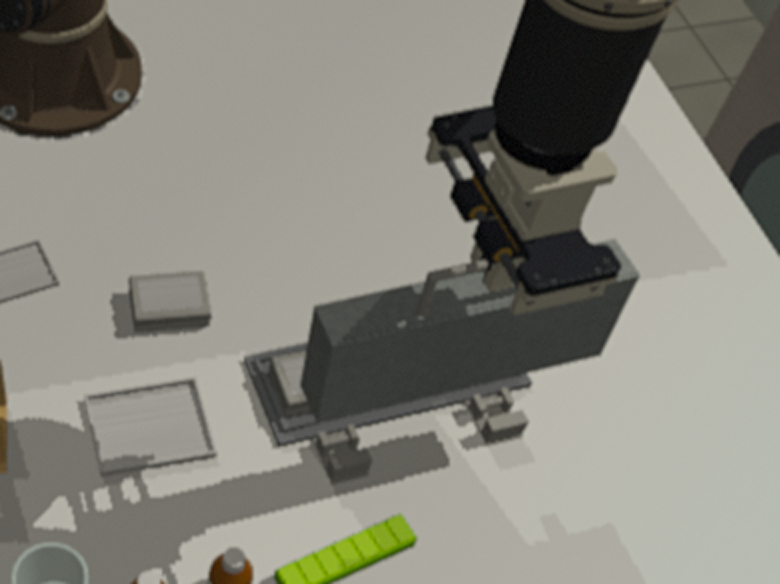

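Request:
jog_arm --plan '[1,0.3,0,0,1,3,0.9,0,0.01,1,6,1.8,0,0.02,1,10,3,0,0.04,1,14,4.2,0,0.06,1,18,5.4,0,0.08,1,22,6.6,0,0.1,1,26,7.8,0,0.11,1]'

```text
t: 8.93
ee_pos: [0.5904, 0.0113, 0.3002]
eef_rot: [3.141, -0.0, -1.629]
wrist_force: [0.3, 0.0, -4.6]
opening: 0.106
```

```bash
python3 - <<'E'
from h import *
print(get_obs()['ee_pos'])
go((529,-283.5,300,-.168-np.pi/2))
E
```

```text
[0.5903797  0.01125193 0.30018403]
[2.978e+01 4.400e+00 2.000e-02] 0.11
```

Request:
jog_arm --plan '[4,0.6,0,0.02,1,8,1.2,0,0.04,1,13,1.9,0,0.06,1,18,2.7,0,0.08,1,23,3.4,0,0.1,1,27,4,0,0.11,1,29,4.3,0,0.11,1,29.5,4.4,0,0.11,1]'

```text
t: 9.93
ee_pos: [0.53, -0.2795, 0.3002]
eef_rot: [3.141, 0.0, -1.74]
wrist_force: [-0.3, 0.6, -4.1]
opening: 0.106
```

Request:
jog_arm --plan '[0,0,0,0,1,0,0,0,0,1,0,0,0,0,1,0,0,0,0,1]'

```text
t: 10.42
ee_pos: [0.5316, -0.2776, 0.3008]
eef_rot: [-3.142, 0.0, -1.737]
wrist_force: [-0.2, -0.0, -4.1]
opening: 0.103
```

```bash
python3 - <<'E'
from h import *
s=snap('scene');save(s,'s4.png',(80,100,400,340),2)
t=snap('top');W=t['W']
o=get_obs();print(o['ee_pos'],o['eef_rot'])
go((529,-283.5,300,-.168-np.pi/2))
# lid points in rack frame
b=-.168;X=np.array([np.cos(b),np.sin(b)]);Y=np.array([-X[1],X[0]])
c=np.array([.5192,-.282])
for n,V in(('top',W),('scene',s['W'])):
  Q=V.reshape(-1,3);Q=Q[np.isfinite(Q[:,2])];q=Q[:,:2]-c;x=q@X*1000;y=q@Y*1000
  m=(abs(x)<60)&(abs(y)<170)&(Q[:,2]>.13)&(Q[:,2]<.265)
  print(n,m.sum(),[np.round(np.percentile(k[m],[1,5,50,95,99]),0) for k in(x,y,Q[:,2]*1000)])
  for z in range(130,260,20):
    k=m&(Q[:,2]*1000>z)&(Q[:,2]*1000<z+20)
    if k.sum()>20: print(z,np.round(np.percentile(x[k],[5,50,95]),0),np.round(np.percentile(y[k],[1,99]),0))
E
```

```text
[ 0.53146324 -0.27781287  0.3007713 ] [-3.14155506e+00  5.13214420e-05 -1.73724342e+00]
[0.6  0.15 0.08] 0.002
top 1367 [array([-23., -22.,  -6.,  21.,  24.]), array([-142., -139., -110.,  -37.,  -29.]), array([170., 193., 259., 262., 263.])]
170 [-21. -13.  -4.] [-141. -137.]
190 [-22. -16.  -9.] [-141. -137.]
210 [-22. -19. -16.] [-142. -137.]
250 [-21.  -4.  21.] [-141.  -28.]
scene 8845 [array([-19., -12.,  28.,  31.,  32.]), array([-137., -126.,   24.,  150.,  160.]), array([144., 151., 226., 262., 264.])]
130 [26. 30. 32.] [-135.  161.]
150 [28. 30. 32.] [-137.  157.]
170 [27. 30. 32.] [-136.  160.]
190 [26. 29. 31.] [-136.  160.]
210 [26. 28. 31.] [-137.  159.]
230 [25. 27. 30.] [-136.  160.]
250 [-18.  12.  28.] [-137.  159.]
```

View pics/s4.png

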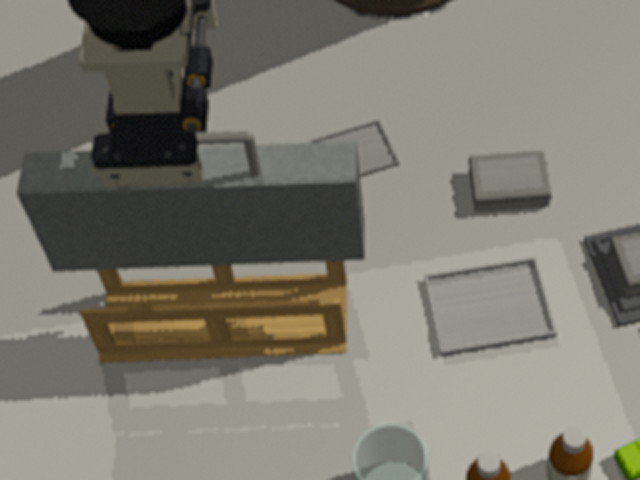

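Request:
jog_arm --plan '[0.4,0.3,0,0,1,0.8,0.6,0,0,1,0.8,0.6,0.5,0,1,0.8,0.6,2,0,1,0.8,0.6,3,0,1,0.8,0.6,4.2,0,1,0.8,0.6,5,0,1,0.8,0.6,5.5,0,1]'

```text
t: 11.52
ee_pos: [0.524, -0.285, 0.2451]
eef_rot: [3.141, -0.0, -1.738]
wrist_force: [-0.2, 0.1, -4.0]
opening: 0.105
```

```bash
python3 - <<'E'
from h import *
s=snap('scene')
o=get_obs();print(o['ee_pos'],o['eef_rot'],o['wrist_force'])
b=-.168;X=np.array([np.cos(b),np.sin(b)]);Y=np.array([-X[1],X[0]])
c=np.array([.5192,-.282])
for n,V in(('scene',s['W']),):
  Q=V.reshape(-1,3);Q=Q[np.isfinite(Q[:,2])];q=Q[:,:2]-c;x=q@X*1000;y=q@Y*1000
  m=(abs(x)<60)&(abs(y)<170)&(Q[:,2]>.06)&(Q[:,2]<.2)
  for z in range(60,200,15):
    k=m&(Q[:,2]*1000>z)&(Q[:,2]*1000<z+15)
    if k.sum()>20: print(z,np.round(np.percentile(x[k],[5,50,95]),0),np.round(np.percentile(y[k],[1,99]),0))
E
```

```text
[ 0.52383609 -0.28491786  0.24464293] [ 3.14048735e+00  1.81338962e-04 -1.73783362e+00] [-0.67576018  0.30518046 -5.40181904]
60 [41. 43. 45.] [-125.  130.]
75 [24. 41. 45.] [-133.  140.]
90 [22. 25. 27.] [-144.  152.]
105 [22. 24. 26.] [-145.  150.]
120 [21. 23. 26.] [-144.  152.]
135 [21. 23. 26.] [-145.  150.]
150 [20. 22. 25.] [-144.  152.]
165 [20. 22. 24.] [-146.  149.]
180 [19. 21. 24.] [-144.  152.]
195 [18. 21. 23.] [-144.  147.]
```

Request:
jog_arm --plan '[0,0,1.2,0,1,0,0,2.4,0,1,0,0,3.6,0,1,0,0,4.6,0,1,0,0,5.3,0,1,0,0,5.7,0,1,0,0,5.9,0,1,0,0,5.9,0,1]'

```text
t: 12.58
ee_pos: [0.525, -0.2853, 0.1878]
eef_rot: [-3.139, -0.0, -1.737]
wrist_force: [1.2, 0.5, 1.8]
opening: 0.104
```

Request:
jog_arm --plan '[0,0,0,0,0.75,0,0,0,0,0.6,0,0,0,0,0.4,0,0,0,0,0.2,0,0,0,0,0,0,0,0,0,-0.3,0,0,0,0,-0.6,0,0,0,0,-0.8]'

```text
t: 13.58
ee_pos: [0.5241, -0.2851, 0.1868]
eef_rot: [-3.142, -0.0, -1.738]
wrist_force: [0.6, -0.4, 0.0]
opening: 0.781
```

```bash
python3 - <<'E'
from h import *
s=snap('wrist');save(s,'w2.png')
s=snap('scene')
b=-.168;X=np.array([np.cos(b),np.sin(b)]);Y=np.array([-X[1],X[0]])
c=np.array([.5192,-.282])
Q=s['W'].reshape(-1,3);Q=Q[np.isfinite(Q[:,2])];q=Q[:,:2]-c;x=q@X*1000;y=q@Y*1000
m=(abs(x)<60)&(abs(y)<170)&(Q[:,2]>.06)&(Q[:,2]<.2)
for z in range(60,200,15):
    k=m&(Q[:,2]*1000>z)&(Q[:,2]*1000<z+15)
    if k.sum()>20: print(z,np.round(np.percentile(x[k],[5,50,95]),0),np.round(np.percentile(y[k],[1,99]),0))
o=get_obs();print(o['ee_pos'],o['wrist_force'],o['opening'])
E
```

```text
60 [34. 42. 45.] [-144.  152.]
75 [35. 40. 45.] [-141.  150.]
90 [36. 38. 40.] [-144.  152.]
105 [38. 40. 42.] [-146.  152.]
120 [40. 42. 44.] [-144.  152.]
135 [-0. 28. 44.] [-146.  149.]
150 [-1. 12. 38.] [-135.  148.]
180 [-30.  40.  57.] [-10.  67.]
195 [-32.  37.  42.] [ 3. 65.]
[ 0.52406532 -0.28504059  0.18677024] [ 0.34064159  0.28389518 -0.10847766] 0.8581268610147552
```

View pics/w2.png

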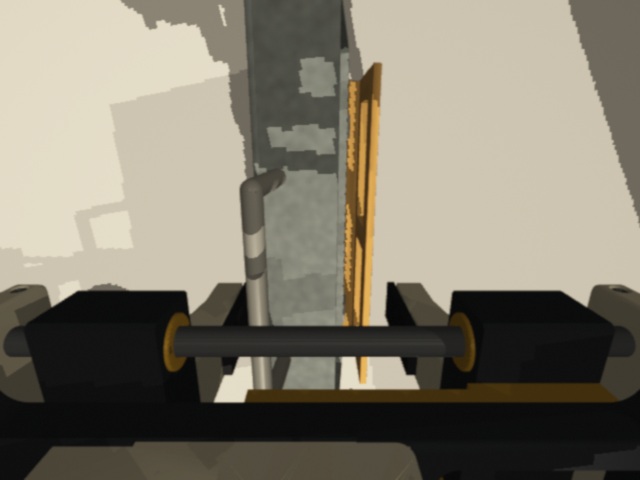

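The lid stands in the rack leaning on the far rail (~0.13 rad), with the bar free between the open fingers. Opening fully, centring on the bar and backing up.

Request:
jog_arm --plan '[0,0,0,0,-1,0,-0.6,0,0,-1,0,-1.2,0,0,-1,0,-1.2,-1,0,-1,0,-1.2,-3,0,-1,0,-1.2,-6,0,-1,0,-1.2,-10,0,-1,0,-1.2,-12,0,-1]'

```text
t: 14.68
ee_pos: [0.5365, -0.2875, 0.3101]
eef_rot: [-3.138, -0.001, -1.738]
wrist_force: [0.3, -0.4, -0.5]
opening: 0.999
```

```bash
python3 - <<'E'
from h import *
import pickle
t=snap('top');save(t,'t2.png',(100,180,420,390),2.5);pickle.dump(t,open('t2.pkl','wb'))
W=t['W']
# tins in case: z 33..40
m=np.zeros((480,640),np.uint8); z=W[...,2]; m[(z>.030)&(z<.042)]=255; m[:,:115]=0;m[:,265:]=0;m[:210]=0;m[300:]=0
n,l,st,ce=cv2.connectedComponentsWithStats(m)
for i in range(1,n):
    if st[i,4]>100:
        Q=W[l==i][:,:2]*1000; c,(a,b),an=cv2.minAreaRect(Q.astype(np.float32)); print(st[i],np.round(c,1),round(a,1),round(b,1),an)
print('large3');rect(W,(240,280,340,350),.022,.034)
print('tray');rect(W,(284,218,355,275),.007,.016)
print(get_obs()['ee_pos'],get_obs()['eef_rot'])
E
```

```text
[ 211  235   41   30 1163] [557.4 187.5] 65.5 88.8 0.4430554509162903
[ 130  239   42   32 1157] [551.3 363.3] 64.9 89.6 4.556464195251465
[175 241  32  27 734] [550.7 275.7] 54.9 66.8 5.30601167678833
large3
1216 c [413.2  56.9] size 88.4 64.1 longyaw 1.455 z 27.3
tray
193 c [567.4  -1.1] size 124.2 101.1 longyaw 1.542 z 9.3
[ 0.53710385 -0.28782432  0.31229164] [-3.13544648e+00 -1.55960405e-03 -1.73743174e+00]
```

View pics/t2.png

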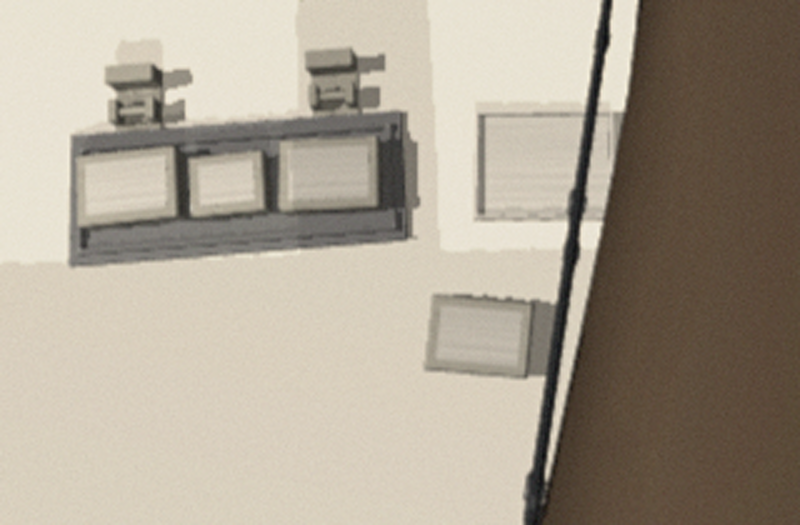

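Case: large tins at crop (128,185) and (329,173), a small one at (227,183). With large3 on the table that makes four tins. I'll start with large3.

```bash
python3 - <<'E'
from h import *
go((413.2,57,120,-1.688))
E
```

```text
[-31.95  17.94  19.23] -0.049
```

Request:
jog_arm --plan '[-32,17.9,19,-0.05,-1,-32,17.9,19,-0.05,-1,-32,17.9,19,-0.05,-1,-32,17.9,19,-0.05,-1,-32,17.9,19,-0.05,-1,-32,17.9,19,-0.05,-1,-32,17.9,19,-0.05,-1,-32,17.9,19,-0.05,-1]' --force 25

```text
t: 15.72
ee_pos: [0.4115, 0.0596, 0.1162]
eef_rot: [3.14, -0.001, -1.684]
wrist_force: [0.5, -0.1, 1.3]
opening: 1.002
```

Request:
jog_arm --plan '[0,0,0,0,-1]'

```text
t: 15.85
ee_pos: [0.413, 0.0584, 0.1173]
eef_rot: [-3.141, 0.0, -1.687]
wrist_force: [0.5, -1.2, 0.2]
opening: 1.003
```

```bash
python3 - <<'E'
from h import *
print(get_obs()['ee_pos'],get_obs()['eef_rot'])
s=snap('wrist');W=s['W'];Q=W.reshape(-1,3);Q=Q[(Q[:,2]>.022)&(Q[:,2]<.036)&(abs(Q[:,0]-.413)<.08)&(abs(Q[:,1]-.057)<.08)][:,:2]*1000
print(len(Q),cv2.minAreaRect(Q.astype(np.float32)),Q.min(0),Q.max(0))
go((413.2,57,21,-1.688))
E
```

```text
[0.41304402 0.05840467 0.11733385] [-3.14090348e+00  2.80402289e-04 -1.68677394e+00]
9637 ((416.87109375, 57.598968505859375), (88.16851806640625, 64.7229232788086), 83.3648910522461) [380.54022291  10.42871404] [453.26301727 104.70384486]
[ 0.11 -0.01  9.64] 0.0
```

Request:
jog_arm --plan '[0.1,-0.2,4,0,-1,0.1,-0.2,8,0,-1,0.1,-0.2,9.6,0,-1,0.1,-0.2,9.6,0,-1,0.1,-0.2,9.6,0,1,0.1,-0.2,9.6,0,1,0.1,-0.2,9.6,0,1,0.1,-0.2,9.6,0,1]'

```text
t: 16.9
ee_pos: [0.4151, 0.0574, 0.0216]
eef_rot: [-3.14, 0.001, -1.687]
wrist_force: [-0.1, -0.5, 6.4]
opening: 0.727
```

```bash
python3 - <<'E'
from h import *
o=get_obs();print(o['ee_pos'],o['eef_rot'],o['wrist_force'],o['opening']*88)
x,y,z=o['ee_pos']*1000
go((x,y,z+60,o['eef_rot'][2]),(567.3,-1.5,90,-1.596),(567.3,-1.5,26,-1.596))
E
```

```text
[0.41513109 0.05738466 0.0215553 ] [-3.14012046e+00  9.23518722e-04 -1.68727807e+00] [-0.13400882 -0.52864983  6.44410442] 63.940447202784235
[ 0.  0. -6.] -0.0
[  4.08 -15.8   -6.84] -0.091
[  4.08 -15.8   -0.44] -0.091
```

Request:
jog_arm --plan '[0,0,-4,0,1,0,0,-6.8,0,1,2,-5,-6.8,-0.05,1,4.1,-10,-6.8,-0.09,1,4.1,-14,-6.8,-0.09,1,4.1,-15.8,-6.8,-0.09,1,4.1,-15.8,-6.8,-0.09,1,4.1,-15.8,-6.8,-0.09,1]'

```text
t: 17.9
ee_pos: [0.5654, -0.0022, 0.0884]
eef_rot: [3.14, -0.0, -1.598]
wrist_force: [-0.6, 0.2, -2.8]
opening: 0.73
```

```bash
python3 - <<'E'
from h import *
print(get_obs()['ee_pos'],get_obs()['eef_rot'])
s=snap('wrist');save(s,'w3.png');t=snap('top')
rect(t['W'],(284,218,355,275),.007,.016)
go((567.3,-1.5,25.5,-1.596))
E
```

```text
[ 0.56541029 -0.00215658  0.0884    ] [ 3.14028318e+00 -8.29538503e-05 -1.59800205e+00]
120 c [567.1  -2. ] size 126.0 100.2 longyaw 1.545 z 9.7
[-0.05 -0.17  6.33] -0.001
```

View pics/w3.png

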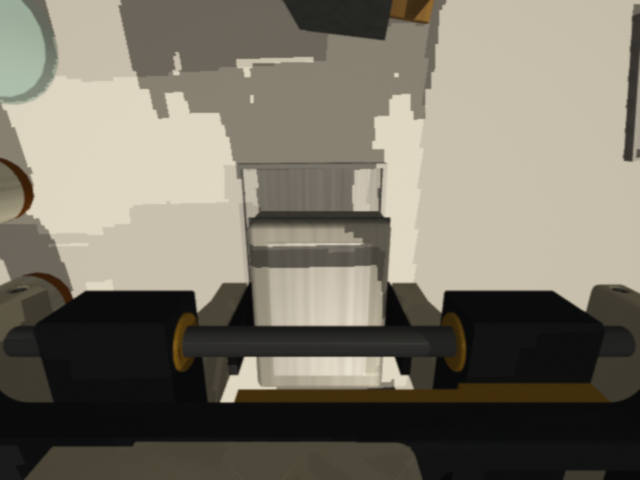

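Request:
jog_arm --plan '[0,-0.2,3,0,1,0,-0.2,5,0,1,0,-0.2,6,0,1,0,-0.2,6.4,0,1,0,-0.2,6.4,0,1,0,-0.2,6.4,0,0.3,0,-0.2,6.4,0,-1,0,-0.2,6.4,0,-1]'

```text
t: 19.0
ee_pos: [0.569, -0.0021, 0.0252]
eef_rot: [-3.141, 0.0, -1.598]
wrist_force: [0.9, -0.9, -1.3]
opening: 0.897
```

```bash
python3 - <<'E'
from h import *
o=get_obs();print(o['ee_pos'],o['eef_rot'],o['wrist_force'],o['opening']*88)
x,y,z=o['ee_pos']*1000
go((x,y,z+100,o['eef_rot'][2]),(559,187.5,140,.0077-np.pi/2))
E
```

```text
[ 0.56896345 -0.00212455  0.02521255] [-3.14070962e+00  2.21924894e-04 -1.59770422e+00] [ 0.94955964 -0.85489766 -1.3118033 ] 78.89369755925688
[  0.   0. -10.] -0.0
[-18.93   1.51 -11.48] -0.035
```

Request:
jog_arm --plan '[0,0,0,0,-1,0,0,-5,0,-1,0,0,-11.5,0,-1,-7,0.5,-11.5,-0.03,-1,-14,1,-11.5,-0.035,-1,-18.9,1.5,-11.5,-0.035,-1,-18.9,1.5,-11.5,-0.035,-1,-18.9,1.5,-11.5,-0.035,-1]'

```text
t: 20.0
ee_pos: [0.5584, 0.1875, 0.1396]
eef_rot: [3.141, -0.0, -1.562]
wrist_force: [0.6, -0.2, -1.3]
opening: 1.001
```

```bash
cat >> h.py <<'E'
def tins(W,cx,cy,zlo,zhi,r=70):
    Q=W.reshape(-1,3);Q=Q[(Q[:,2]>zlo)&(Q[:,2]<zhi)&(abs(Q[:,0]*1000-cx)<r)&(abs(Q[:,1]*1000-cy)<r)][:,:2]*1000
    if len(Q)<50: print('few');return
    c,(a,b),an=cv2.minAreaRect(Q.astype(np.float32))
    if a>b: a,b,an=b,a,an-90
    print('c',np.round(c,1),'size',round(a,1),round(b,1),'tool yaw %.3f'%(np.radians(an)-np.pi/2))
E
python3 - <<'E'
from h import *
o=get_obs();print(o['ee_pos'],o['eef_rot'])
t=snap('top');w=snap('wrist')
print('stack top');tins(t['W'],568,-2,.027,.036)
print('A wrist, top');tins(w['W'],557,187,.031,.045,54);tins(t['W'],557,187,.031,.042,54)
go((559,187.5,29.5,.0077-np.pi/2))
E
```

```text
[0.55835466 0.18748473 0.13955792] [ 3.14110761e+00 -2.82311273e-04 -1.56156003e+00]
stack top
c [565.   -1.1] size 62.3 86.6 tool yaw -1.594
A wrist, top
c [561.6 188.1] size 64.7 87.7 tool yaw -1.554
c [557.7 187.3] size 65.0 88.5 tool yaw -1.553
[-0.12 -0.04 11.01] -0.0
```

Request:
jog_arm --plan '[-0.05,-0.15,4,-0.008,-1,-0.05,-0.15,8,-0.008,-1,-0.05,-0.15,11,-0.008,-1,-0.05,-0.15,11,-0.008,-1,-0.05,-0.15,11,-0.008,1,-0.05,-0.15,11,-0.008,1,-0.05,-0.15,11,-0.008,1,-0.05,-0.15,11,-0.008,1]'

```text
t: 21.1
ee_pos: [0.5608, 0.188, 0.031]
eef_rot: [-3.14, 0.001, -1.554]
wrist_force: [-0.9, -0.6, 7.2]
opening: 0.732
```

```bash
python3 - <<'E'
from h import *
o=get_obs();print(o['ee_pos'],o['eef_rot'],o['wrist_force'],o['opening']*88)
x,y,z=o['ee_pos']*1000
go((x,y,z+90,o['eef_rot'][2]),(568,-1.5,120,-1.596),(568,-1.5,53.5,-1.596))
E
```

```text
[0.56082013 0.1879767  0.03100366] [-3.13992837e+00  8.22485903e-04 -1.55447006e+00] [-0.94688399 -0.60345215  7.16493543] 64.40810191554286
[ 0.  0. -9.] -0.0
[18.96 -0.41 -8.9 ] 0.042
[18.96 -0.41 -2.25] 0.042
```

Request:
jog_arm --plan '[0,0,-4,0,1,0,0,-8.9,0,1,6,-0.1,-8.9,0.03,1,12,-0.3,-8.9,0.042,1,17,-0.4,-8.9,0.042,1,19,-0.4,-8.9,0.042,1,19,-0.4,-8.9,0.042,1,19,-0.4,-8.9,0.042,1]'

```text
t: 22.1
ee_pos: [0.5673, -0.0016, 0.1187]
eef_rot: [-3.142, 0.0, -1.597]
wrist_force: [0.5, 0.6, -1.8]
opening: 0.726
```

Request:
jog_arm --plan '[0,0,2,0,1,0,0,3,0,1]'

```text
t: 22.35
ee_pos: [0.5668, -0.0012, 0.0878]
eef_rot: [3.14, -0.0, -1.595]
wrist_force: [-0.1, -0.3, -2.7]
opening: 0.724
```

```bash
python3 - <<'E'
from h import *
o=get_obs();print(o['ee_pos'],o['eef_rot'],o['wrist_force'],o['opening']*88)
t=snap('top');tins(t['W'],568,-2,.025,.036)
go((568,-1.8,55,-1.596))
E
```

```text
[ 0.56679343 -0.00116456  0.08784277] [ 3.14046459e+00 -1.28391152e-04 -1.59544561e+00] [-0.10317703 -0.25639512 -2.70057168] 63.74544573445049
few
[ 0.03 -0.18  3.18] 0.0
```

Request:
jog_arm --plan '[0,-0.12,1.5,0,1,0,-0.12,2.6,0,1,0,-0.12,3.1,0,1,0,-0.12,3.3,0,1,0,-0.12,3.3,0,1,0,-0.12,3.3,0,0.3,0,-0.12,3.3,0,-1,0,-0.12,3.3,0,-1]'

```text
t: 23.4
ee_pos: [0.5688, -0.0022, 0.0562]
eef_rot: [-3.141, 0.0, -1.597]
wrist_force: [0.6, -0.3, -0.2]
opening: 0.894
```

```bash
python3 - <<'E'
from h import *
o=get_obs();print(o['ee_pos'],o['eef_rot'],o['wrist_force'],o['opening']*88)
x,y,z=o['ee_pos']*1000
go((x,y,z+90,o['eef_rot'][2]),(554,363.3,140,.08-np.pi/2))
E
```

```text
[ 0.56879962 -0.00222406  0.05623439] [-3.14065767e+00  2.12913086e-04 -1.59666346e+00] [ 0.57230459 -0.31773587 -0.20233628] 78.66606721491793
[ 0.  0. -9.] -0.0
[-36.5    2.42  -8.38] -0.106
```

Request:
jog_arm --plan '[0,0,0,0,-1,0,0,-5,0,-1,0,0,-8.4,0,-1,-6,0.4,-8.4,-0.03,-1,-13,0.9,-8.4,-0.05,-1,-20,1.4,-8.4,-0.08,-1,-27,1.8,-8.4,-0.1,-1,-33,2.2,-8.4,-0.106,-1]'

```text
t: 24.4
ee_pos: [0.5555, 0.3097, 0.1401]
eef_rot: [-3.141, 0.0, -1.49]
wrist_force: [1.3, -1.0, -0.4]
opening: 1.002
```

Request:
jog_arm --plan '[-3.5,0.2,0,0,-1,-3.5,0.2,0,0,-1]'

```text
t: 24.65
ee_pos: [0.5504, 0.3448, 0.1393]
eef_rot: [3.142, -0.0, -1.488]
wrist_force: [-1.3, -0.8, -0.6]
opening: 0.997
```

```bash
python3 - <<'E'
from h import *
o=get_obs();print(o['ee_pos'],o['eef_rot'])
t=snap('top');w=snap('wrist')
print('stack top');tins(t['W'],568,-2,.055,.064);tins(t['W'],568,-2,.022,.05)
print('B wrist, top');tins(w['W'],551,363,.031,.045,54);tins(t['W'],551,363,.031,.042,54)
print('small top');tins(t['W'],551,275,.031,.042,44)
go((554,363.3,30,.08-np.pi/2))
save(t,'t3.png',(100,180,420,390),2.5)
E
```

```text
[0.55044773 0.34484369 0.13929449] [ 3.14151958e+00 -1.26188638e-04 -1.48766337e+00]
stack top
c [564.2  -2.3] size 62.4 86.7 tool yaw -1.598
c [546.   12.9] size 50.7 108.1 tool yaw -2.218
B wrist, top
c [555.9 357.8] size 64.1 101.1 tool yaw -1.486
c [551.9 352.8] size 64.6 88.1 tool yaw -1.497
small top
c [550.4 281.6] size 54.5 77.3 tool yaw -1.494
[-2.07 -0.5  10.94] 0.001
```

View pics/t3.png

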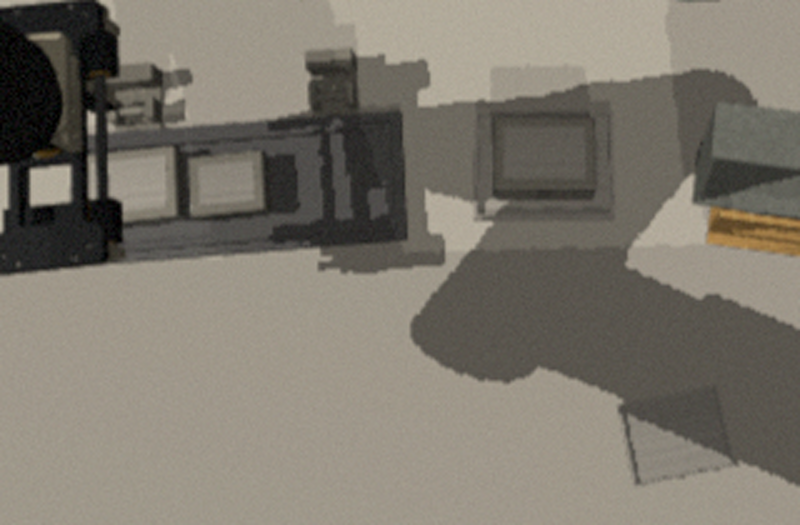

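Two large tins are stacked square in the tray (crop 543,150). B and the small tin haven't moved. Grasping B.

Request:
jog_arm --plan '[-2.1,-0.45,0,0,-1,-2.1,-0.45,3,0,-1,-2.1,-0.45,8,0,-1,-2.1,-0.45,10.9,0,-1,-2.1,-0.45,10.9,0,-1,-2.1,-0.45,10.9,0,1,-2.1,-0.45,10.9,0,1,-2.1,-0.45,10.9,0,1]'

```text
t: 25.75
ee_pos: [0.5544, 0.3641, 0.0322]
eef_rot: [-3.14, 0.002, -1.491]
wrist_force: [-2.7, 1.4, 6.2]
opening: 0.727
```

Request:
jog_arm --plan '[0,0,0,0,1]'

```text
t: 25.88
ee_pos: [0.5544, 0.3642, 0.0322]
eef_rot: [-3.14, 0.001, -1.49]
wrist_force: [-1.7, -0.0, 5.9]
opening: 0.725
```

```bash
python3 - <<'E'
from h import *
o=get_obs();print(o['ee_pos'],o['eef_rot'],o['wrist_force'],o['opening']*88)
x,y,z=o['ee_pos']*1000
go((x,y,z+110,o['eef_rot'][2]),(568,-1.5,140,-1.596))
E
```

```text
[0.5543811  0.36418742 0.03222752] [-3.13992819e+00  1.26196020e-03 -1.49042631e+00] [-1.74968311 -0.03533772  5.93737934] 63.8284272653599
[  0.   0. -11.] -0.0
[ 36.56   1.58 -10.78] 0.106
```

Request:
jog_arm --plan '[0,0,-4,0,1,0,0,-10.8,0,1,6,0.3,-10.8,0.03,1,13,0.6,-10.8,0.06,1,20,0.9,-10.8,0.08,1,27,1.2,-10.8,0.106,1,33,1.4,-10.8,0.106,1,36.5,1.6,-10.8,0.106,1]'

```text
t: 26.88
ee_pos: [0.5666, -0.0036, 0.139]
eef_rot: [-3.141, 0.0, -1.597]
wrist_force: [1.1, 0.3, -1.1]
opening: 0.72
```

Request:
jog_arm --plan '[0,0,0,0,1,0,0,2,0,1,0,0,2.5,0,1,0,0,2.5,0,1]'

```text
t: 27.38
ee_pos: [0.5669, -0.001, 0.1136]
eef_rot: [3.141, -0.0, -1.596]
wrist_force: [0.1, 0.6, -0.6]
opening: 0.723
```

```bash
python3 - <<'E'
from h import *
o=get_obs();print(o['ee_pos'],o['eef_rot'],o['wrist_force'],o['opening']*88)
go((568,-1.5,83,-1.596))
E
```

```text
[ 0.56688745 -0.00099771  0.1136164 ] [ 3.14082609e+00 -3.17453778e-04 -1.59597748e+00] [ 0.0884322   0.57505391 -0.60581302] 63.60941237966996
[ 0.05 -0.11  3.06] 0.0
```

Request:
jog_arm --plan '[0.05,-0.1,1.5,0,1,0.05,-0.1,2.5,0,1,0.05,-0.1,2.9,0,1,0.05,-0.1,3.1,0,1,0.05,-0.1,3.1,0,1,0.05,-0.1,3.1,0,0.3,0.05,-0.1,3.1,0,-1,0.05,-0.1,3.1,0,-1]'

```text
t: 28.38
ee_pos: [0.5684, -0.002, 0.0828]
eef_rot: [-3.141, 0.0, -1.597]
wrist_force: [-0.5, -0.4, 0.8]
opening: 0.893
```

```bash
python3 - <<'E'
from h import *
o=get_obs();print(o['ee_pos'],o['eef_rot'],o['wrist_force'],o['opening']*88)
go((553.5,276,160,.093-np.pi/2))
E
```

```text
[ 0.56835322 -0.00198046  0.08275348] [-3.14105615e+00  1.44598869e-04 -1.59679757e+00] [-0.52469633 -0.35744295  0.78691348] 78.5963837700039
[-27.75   2.21  -7.72] -0.119
```

Request:
jog_arm --plan '[0,0,0,0,-1,0,0,-5,0,-1,0,0,-7.7,0,-1,-6,0.5,-7.7,-0.05,-1,-12,1,-7.7,-0.08,-1,-18,1.5,-7.7,-0.12,-1,-24,2,-7.7,-0.12,-1,-27.7,2.2,-7.7,-0.12,-1]'

```text
t: 29.38
ee_pos: [0.5529, 0.2782, 0.1597]
eef_rot: [-3.141, 0.0, -1.475]
wrist_force: [-0.2, -1.0, 0.2]
opening: 0.999
```

Request:
jog_arm --plan '[0,0,0,0,-1,0,0,2,0,-1,0,0,2,0,-1]'

```text
t: 29.75
ee_pos: [0.5523, 0.2743, 0.1383]
eef_rot: [3.139, -0.002, -1.477]
wrist_force: [-0.1, -0.2, 0.6]
opening: 1.002
```

```bash
python3 - <<'E'
from h import *
o=get_obs();print(o['ee_pos'],o['eef_rot'])
t=snap('top');w=snap('wrist')
print('stack top');tins(t['W'],568,-2,.083,.092)
print('small wrist, top');tins(w['W'],553,276,.031,.045,60);tins(t['W'],553,276,.031,.042,60)
go((553.5,276,30,.093-np.pi/2))
E
```

```text
[0.55234116 0.27427221 0.13826757] [ 3.13882098e+00 -1.71535446e-03 -1.47739951e+00]
stack top
c [564.5  -1.9] size 64.9 86.7 tool yaw -1.587
small wrist, top
c [554.8 276.6] size 54.5 66.1 tool yaw -1.487
c [550.5 275.2] size 55.0 65.4 tool yaw -1.507
[-1.1e-01 -1.0e-02  1.1e+01] 0.001
```

Request:
jog_arm --plan '[-0.15,-0.05,4,0.01,-1,-0.15,-0.05,8,0.01,-1,-0.15,-0.05,10.9,0.01,-1,-0.15,-0.05,10.9,0.01,-1,-0.15,-0.05,10.9,0.01,1,-0.15,-0.05,10.9,0.01,1,-0.15,-0.05,10.9,0.01,1,-0.15,-0.05,10.9,0.01,1]'

```text
t: 30.85
ee_pos: [0.5538, 0.2772, 0.0315]
eef_rot: [-3.141, 0.001, -1.487]
wrist_force: [-1.7, 0.8, 6.1]
opening: 0.61
```

```bash
python3 - <<'E'
from h import *
o=get_obs();print(o['ee_pos'],o['eef_rot'],o['wrist_force'],o['opening']*88)
go((568,-1.8,165,-1.596))
E
```

```text
[0.55383928 0.27723907 0.03147558] [-3.14072549e+00  6.83484237e-04 -1.48669932e+00] [-1.73445151  0.75286812  6.05525499] 53.71266806637762
[ 27.92   0.93 -13.35] 0.109
```

Request:
jog_arm --plan '[0,0,-5,0,1,0,0,-10,0,1,0,0,-13.3,0,1,6,0.2,-13.3,0.05,1,13,0.4,-13.3,0.08,1,20,0.7,-13.3,0.109,1,25.5,0.9,-13.3,0.109,1,27.9,0.9,-13.3,0.109,1]'

```text
t: 31.85
ee_pos: [0.5673, -0.0046, 0.1638]
eef_rot: [3.141, -0.0, -1.598]
wrist_force: [1.4, 0.7, -0.8]
opening: 0.614
```

Request:
jog_arm --plan '[0,0,0,0,1,0,0,1.5,0,1,0,0,2.5,0,1,0,0,2.5,0,1]'

```text
t: 32.35
ee_pos: [0.5671, -0.0011, 0.1372]
eef_rot: [3.139, -0.001, -1.595]
wrist_force: [0.4, 0.3, -0.8]
opening: 0.613
```

```bash
python3 - <<'E'
from h import *
o=get_obs();print(o['ee_pos'],o['eef_rot'],o['wrist_force'],o['opening']*88)
go((568,-1.3,111,-1.596))
E
```

```text
[ 0.56713307 -0.00114902  0.13717045] [ 3.13884845e+00 -7.78797119e-04 -1.59464173e+00] [ 0.44964546  0.31694259 -0.81260414] 53.918951399259754
[ 0.01 -0.09  2.62] 0.001
```

Request:
jog_arm --plan '[0,-0.1,1.2,0,1,0,-0.1,2.1,0,1,0,-0.1,2.5,0,1,0,-0.1,2.7,0,1,0,-0.1,2.7,0,1,0,-0.1,2.7,0,0.5,0,-0.1,2.7,0,-1,0,-0.1,2.7,0,-1]'

```text
t: 33.35
ee_pos: [0.5693, -0.0018, 0.1121]
eef_rot: [-3.141, 0.0, -1.596]
wrist_force: [0.1, -0.0, 0.2]
opening: 0.782
```

Request:
jog_arm --plan '[0,0,0,0,-1,0,0,0,0,-1,0,0,-3,0,-1,0,0,-8,0,-1,-5,0,-10,0,-1,-11,3,-10,0,-1,-16,6,-10,0,-1,-22,10,-10,0,-1]'

```text
t: 34.35
ee_pos: [0.4789, 0.2137, 0.2119]
eef_rot: [-3.141, 0.0, -1.596]
wrist_force: [0.2, 0.8, 0.2]
opening: 0.998
```

Request:
jog_arm --plan '[-5,0,0,0,-1,-5,0,0,0,-1,-5,0,0,0,-1,-5,0,0,0,-1]'

```text
t: 34.85
ee_pos: [0.4812, 0.2612, 0.2117]
eef_rot: [3.141, -0.0, -1.597]
wrist_force: [0.7, -0.9, -0.2]
opening: 0.996
```

```bash
python3 - <<'E'
from h import *
o=get_obs();print(o['ee_pos'],o['wrist_force'],o['t'])
t=snap('top');s=snap('scene')
for lo,hi in((.111,.122),(.083,.092),(.055,.064),(.027,.036)): tins(t['W'],566,-2,lo,hi)
for lo,hi in((.111,.122),(.083,.092)): tins(s['W'],566,-2,lo,hi)
save(s,'s5.png',(100,80,560,400),1.7)
save(t,'t5.png',(180,180,560,390),2)
E
```

```text
[0.48121538 0.26121636 0.21170912] [ 0.71006632 -0.94571931 -0.21791371] 34.85
c [565.2  -2. ] size 52.7 63.6 tool yaw -1.599
c [564.  -2.] size 63.3 87.2 tool yaw -1.574
few
few
c [570.5  -0.9] size 57.5 65.7 tool yaw -1.589
c [ 5.699e+02 -1.000e-01] size 65.8 88.4 tool yaw -1.573
```

View pics/s5.png

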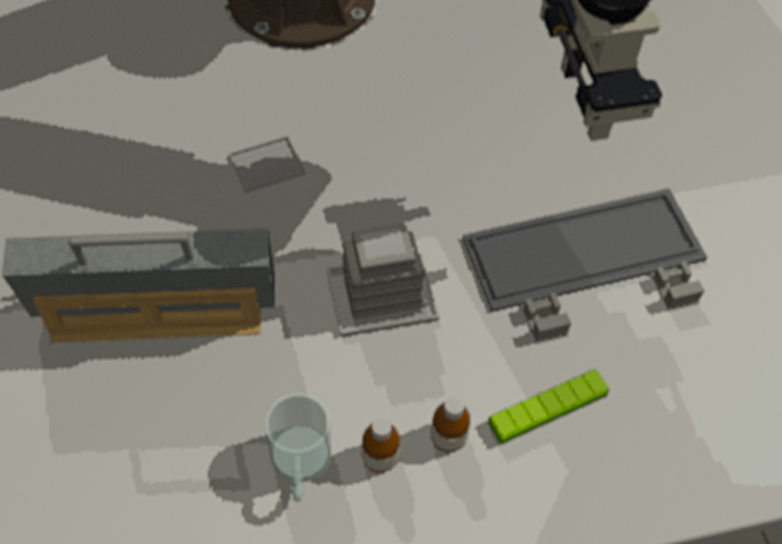

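View pics/t5.png

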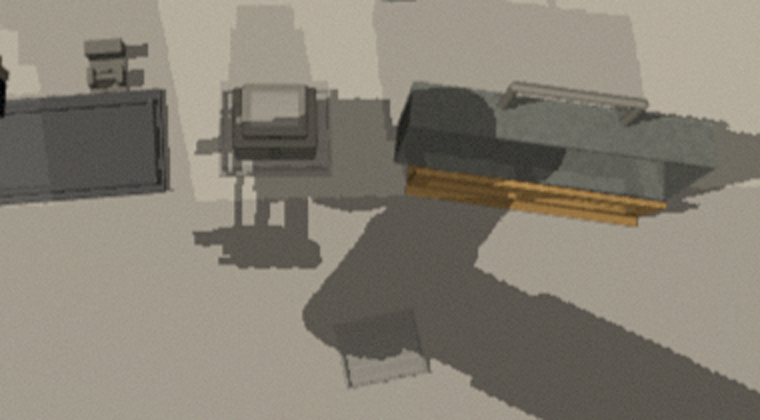

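The column of four is square in the tray, the case is empty, the lid stands in the rack and the bystanders look unmoved. Handing in.

```bash
python3 -c "
from h import *
print(order.finish_job())"
```

```text
the job is handed in; nothing more can be done
None
```

The job is done and handed in at about t = 35 s. No verdict is reported.

- **Lid:** I raised it on its pins to vertical, lifted it straight up off them and stood it in the rack, handle up. After release it leans about 0.13 rad on the far rail. Lengthwise it sits within about 5 mm of the rack's middle.
- **Tins:** Four were present: two large and one small in the case, and one large on the table. There was no small2. I stacked them in the larger tray, the three large ones below the small one.
- **Last checks:**
  - In the top camera the small tin and the top large tin are centred about 1 mm apart, 2–3 mm from the tray centre. Both are square to the tray within about 0.03 rad.
  - The two lower tins were hidden by then. I measured each while it was on top, and all the centres lie within about 2 mm of each other.
  - The case is empty and the gripper is clear of everything. The bottles, cup and organizer look unmoved in the final pictures, though I did not measure them again.
- **Disagreements:**
  - The top camera reads x about 3–5 mm lower than the wrist and scene cameras. I used values in between and trusted the contact readings, which fell between them.
  - When I first pinched the bar, a wrong-sign offset of mine pushed it sideways with about 20 N. I corrected this before raising the lid.
  - I saw no tin knocked aside.

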